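# Snap the shears back on the tool stand's hook

### The job

Put the orange-handled shears away: push their larger finger bow in against the brass sprung gate of the snap hook on the tool stand until it passes inside and the gate snaps shut behind it, and leave them hanging from the hook by that bow, blades down and still. The hook's height on its track varies, so feel for its nose and do not force it; leave everything else on the table alone.

Things in the scene. Friction and masses are not known exactly. Their poses are not given: they have to be found in the camera images.
- shears: orange-handled dressmaking shears, closed, 206 mm long, 0.13 to 0.21 kg, lying flat. Origin on the underside below the pivot screw; +x to the blade tip (102 mm away), z up. Two finger bows of 8 mm round bar lie side by side towards -x: the larger at +y (oval hole 28 by 50 mm), the smaller at -y (centre x -70, y -20 mm; hole 20 mm)
- grip_block (a point): centre of the orange block round the shears' pivot, the best place to grip: x -22 to +18 mm, 22 mm wide along y with flat parallel sides, 11 mm high; on the shears' axis, 5.5 mm above the underside, near the balance point. Axes as the shears'. Held here, the bow gives some 2 mm per newton when pressed up or down, and springs back
- bow_end (a point): centre of the bar at the outermost end of the larger bow, the piece of bar that goes into the hook: x -100, y +24, z +4 mm in the shears' frame; axes as the shears'
- tool_stand: fixed tool stand: grey perforated upright panel, 256 mm wide, top at 348 mm, on a dark base plate 12 mm high. Origin on the table, directly under the hook's nose; +x points into the panel (its face is 52 mm behind the origin), so the hook's front looks along -x; y across, z up. A roll of tape hangs at its upper corner (y -92 mm)
- hook_track: short slotted track on the panel, with the steel snap hook and brass gate it carries; origin and axes as mouth. The hook, 8 mm round bar in the plane y = 0, is clamped anywhere from 20 mm below to 20 mm above the middle of the track; this height is not measured. Go slowly near it: 10 N, or a hard knock (over 30 mm/s), is too much
- mouth (a point): centre of the hook's nose tip IF the hook were at mid track, 262 mm above the table; the true tip is up to 20 mm higher or lower. Axes: +x into the hook and panel, z up. From the true tip (x, z mm): nose upright, its round end 4 mm in radius at (0, 0); gate, a 6 mm rod, hinged at (8, 26), hangs to (7, 2) inside the nose; above it the hook's bar returns to the spine, front face x 23
- bowl (a point): centre of a bow's bar seated in the hook's bowl, if the hook were at mid track (13 mm behind and 15.5 mm below the nose tip; true height up to 20 mm off, as the nose). From here the hung shears reach 202 mm down
- gate (a joint): gate angle: 0 shut, to its stop inwards at 0.48 rad; sprung, 2 to 4 N at the tip, far more near the hinge. A bow's bar slid down the gate's front lands on the nose, its centre about 8 mm above the tip centre; just above there it can be pushed straight in, past x 8 mm to clear the nose, and then down. Above about 11 mm over the tip centre the gate meets its stop first
- snips: small black-handled thread snips, 105 mm long, 32 mm wide, 8 mm high, lying flat; origin under the middle; not the tool to hang
- green_cone: cone of bright green thread, 62 mm across the foot, 120 mm high, upright; origin under its centre
- black_cone: cone of black thread, 62 mm across the foot, 120 mm high, upright; origin under its centre
- orange_shell: orange headpiece shell (a bowl 131 mm across, 60 mm high, green rim); origin under its centre
- yellow_shell: yellow headpiece shell, same size; origin under its centre
- red_shell: red headpiece shell, same size; origin under its centre
- mug: white mug, 82 mm across without its handle, 92 mm high; origin under its centre
Mind the look-alikes: they are no part of the job. Of the things shaped like the shears, the orange one is meant.

How it is judged (in metres and radians):
On the way, in this order (a step that is already met when the one before it is completed fails the run):
1. the shears are off the table and their bow presses the gate well open (height (world z) of shears above 0.15 m and value of joint gate above 0.12 rad and contact force between shears and hook_track above 0.5 N), for 0.05 s.
2. the end of the larger bow is inside the hook and the gate has shut behind it (x of bow_end in the frame of mouth between 0.006 and 0.024 m and y of bow_end in the frame of mouth between -0.012 and 0.012 m and z of bow_end in the frame of mouth between -0.044 and 0.01 m and value of joint gate below 0.04 rad), for 0.2 s.
At the end, for the whole second after the job is handed in: The shears hang still (under 0.05 m/s) from the hook by the larger bow: its end bar lies inside the hook (within the hook's width, 12 mm either side of its plane), the gate is shut (under 0.04 rad), and the blades point down within about 30 degrees (all of step 2 and angle between shears's own x axis and vertical above 2.6 rad and linear speed of shears below 0.05 m/s and contact force between shears and hook_track above 0.5 N); the robot touches nothing.
It fails at once if the held shears are forced against the hook or its track (over 10 N) (contact force between shears and hook_track above 10 N and contact force between the fingers and shears above 1 N).
It fails at once if a bystander is moved by more than 20 mm (distance of any of snips, green_cone, black_cone, orange_shell, yellow_shell, red_shell, mug from where it was at the start of the episode above 0.02 m).
It also fails if it takes over 69 s, if anything falls off the work surface, if the arm or the gripper's body presses on something with over 40 N, if the wrist force passes 120 N, or if a joint passes its speed limit or range.

### The arm

A 6-joint arm with a two-finger parallel gripper is mounted at the origin on the work surface. World frame = base frame: x ahead of the robot, y to its left, z up, the work surface at z = 0. Lengths are in m, angles in degrees, forces in N, time in s.
With the tool pointing down it reaches from about 0.25 to 0.725 m from the base axis. Payload 9.7 kg.
Tool frame: the origin (TCP) lies midway between the tips of the shut fingers; the grasp point (between the pads) lies 19 mm behind it (bot.hold_point_z is the distance from the TCP to the grasp point, in m); z points along the fingers, y is the line along which they close (so a half turn about z gives the same grasp; the last joint's range is limited). The gripper opens to 85 mm and grips with 20 to 120 N. Pads are 22 mm wide; open, the fingers measure 114 mm over their backs; the gripper's body (76 mm by 85 mm) begins 54 mm behind the grasp point. The pads swing forward as they close: fully open they stand 13 mm farther back than shut.
Start: joints at [-65.718, 4.979, 10.078, 95.1, 0, 90], TCP at [0.226, -0.501, 0.231] pointing down, gripper open.
Joint ranges: [-179.16, 179.16], [-48.56, 103.87], [-65.8, 70.77], [-126.05, 130.52], [-82.76, 87.17], [-180, 180]. Speed limits (degrees/s): [127.2, 127.2, 147.25, 180, 180, 180].

### API

Orientations are given as [roll, pitch, yaw] about the fixed x, y, z axes, in that order (R = Rz(yaw) Ry(pitch) Rx(roll)).
In Python, from workcell import bot gives the robot as it stands.
- The arm moves only by the tool play_rows, never from a script. Its argument "steps" is a list that holds one entry, the list of rows, each a list of 4 numbers: the shift along the tool's x, y, z in m, then the turn about the tool's z in rad. In form: [[[tx, ty, tz, yaw], ...]]. A call has exactly 5 rows; each row shifts and turns the commanded pose from where the row before left it, along the tool's axes as they then stand; what a row does not reach is not made up. A row lasts 1/12 s, in which the tool goes at most 41.7 mm and 7.16 degrees, less where a joint would pass 70% of its speed; a pose out of reach is approached as far as the arm can. A call is refused whole if a number of a shift passes 0.0417 or a number of a turn 0.125, either way. A call with a gripper value outside its range is refused whole. "gripper" is the finger opening in m, from 0 to 0.0854, set as the call begins (left out, the last holds). The fingers move at their own pace and stop on an object; "squeeze" is the grip in N (left out, the last holds). Time passes only in rows, so rows that do not move let the fingers close, or fill a call up. It gives the time, the measured TCP pose, the force, the opening and the grip force at its end, in the units of the state.
- bot.get_obs(): the state, without advancing time (a new reading comes with each control period).
- bot.camera(name): name is "scene" or "top" or "wrist"; returns a dict with "img" (384x512x3 uint8, blue, green, red), "vfov" (degrees; the focal length in pixels is half the picture's height over the tangent of half this angle, whatever the lens; pixels are square), "cx", "cy" (the principal point, pixels), "xyz" and "attitude" of the camera in the world. Camera axes: x right, y down, z forward; pixel columns grow to the right and rows downward; lengths in m; the calibration is good to about 2 mm. A picture is of the moment at which its call begins. There is no depth.
- bot.job_done(): hands the job in; it is judged then, once.
The state is a dict: "time": time; "q": joint angles; "qd": joint speeds; "joint_efforts": joint torques, N m; "ee_pos": TCP position; "tcp_rot": TCP orientation; "wrist_force": force on the tool from outside, world axes, zero at the start; "torque": the same for the moment, N m; "opening": finger opening in m; "grasp_force": force on a finger pad.
Only numpy, scipy, OpenCV 4.12 (cv2) and the standard library are available. Lean on these libraries where they do the work, as an engineer would, in place of code of your own. Each camera call takes 0.05 s, during which the arm holds its last target. There are 200 camera calls.

## Working session

There is one attempt and no reset: what is moved stays moved. The work goes in short steps, Python scripts to look and compute and a tool call to move; the robot and the scene stay as the last step left them, time stands still between calls to the robot, and variables do not carry over. Pictures are saved under pics/ and viewed, at most 10 in all, crops included, and the job is handed in when it is done.

Besides the shell and the picture viewer there is one more tool, called after "Emit:" as name([rows], argument=value, ...), one row to a line, values as JSON. play_rows: Moves the arm, as the interface text tells. Its arguments: {"type":"object","properties":{"steps":{"type":"array","items":{"type":"array","items":{"type":"array","items":{"type":"number"}}}},"gripper":{"type":"number"},"squeeze":{"type":"number"}},"required":["steps"]}

```bash
ls; mkdir -p pics; cat > h.py <<'E'
import numpy as np,cv2
from scipy.spatial.transform import Rotation as R
from workcell import bot
def K(c):
    f=192/np.tan(np.radians(c["vfov"])/2); return f
def rot(a):
    a=np.array(a,float)
    return a if a.shape==(3,3) else R.from_euler('xyz',a,degrees=True).as_matrix()
def ray(c,u,v):
    f=K(c); d=np.array([(u-c["cx"])/f,(v-c["cy"])/f,1]); return np.array(c["xyz"]),rot(c["attitude"])@d
def onz(c,u,v,z):
    o,d=ray(c,u,v); return o+d*(z-o[2])/d[2]
def proj(c,p):
    q=rot(c["attitude"]).T@(np.array(p)-np.array(c["xyz"])); return K(c)*q[:2]/q[2]+[c["cx"],c["cy"]]
def tri(a,b):
    (o1,d1),(o2,d2)=a,b; d1=d1/np.linalg.norm(d1);d2=d2/np.linalg.norm(d2)
    t=np.linalg.lstsq(np.c_[d1,-d2],o2-o1,rcond=None)[0]
    return (o1+t[0]*d1+o2+t[1]*d2)/2,np.linalg.norm(o1+t[0]*d1-o2-t[1]*d2)
E
python3 - <<'E'
from h import *
import pickle
ims={}
for n in("scene","top","wrist"):
    c=bot.camera(n); ims[n]=c; print(n,{k:c[k] for k in c if k!="img"})
pickle.dump(ims,open("c0.pkl","wb"))
a=np.hstack([ims["scene"]["img"],ims["top"]["img"]])
cv2.imwrite("pics/scene.png",cv2.resize(ims["scene"]["img"],(768,576)))
cv2.imwrite("pics/top.png",cv2.resize(ims["top"]["img"],(768,576)))
print(bot.get_obs())
E
```

```text
pics
scene {'vfov': 48.963603742339345, 'cx': 254.16080754483235, 'cy': 191.910086550618, 'xyz': array([1.44056525, 0.14666642, 0.99544005]), 'attitude': array([-128.89474692,    0.95600954,   93.90328671])}
top {'vfov': 46.610444600466614, 'cx': 258.6494154333346, 'cy': 187.23564216300633, 'xyz': array([0.2514595 , 0.07926526, 1.55559626]), 'attitude': array([-170.5465031 ,   -0.34759594,  -89.45928224])}
wrist {'vfov': 65.53034415651643, 'cx': 253.3701744393287, 'cy': 191.48776910889077, 'xyz': array([ 0.29528203, -0.46964302,  0.37286495]), 'attitude': array([ 1.62536870e+02,  1.04709947e-01, -6.57836528e+01])}
{'time': 0.15, 'q': array([-6.57178058e+01,  5.00375104e+00,  1.00454713e+01,  9.51012334e+01,
        2.60079311e-04,  8.99963832e+01]), 'qd': array([ 0.02911234, -0.10390109,  0.17522641, -0.06709168,  0.06272106,
        0.09136116]), 'joint_efforts': array([ 5.39292632e-04, -5.20763147e+01,  4.65043294e+01,  1.39597568e-02,
       -2.08618292e-05, -9.66684439e-06]), 'ee_pos': array([ 0.22610256, -0.50117373,  0.23075227]), 'tcp_rot': array([-1.79940487e+02, -2.63835930e-04,  2.42858107e+01]), 'wrist_force': array([ 0.3466126 ,  0.22226038, -0.38836989]), 'torque': array([ 0.00503136, -0.00939021,  0.01955512]), 'grasp_force': 0.0, 'opening': 0.08518340949158777}
```

View pics/scene.png

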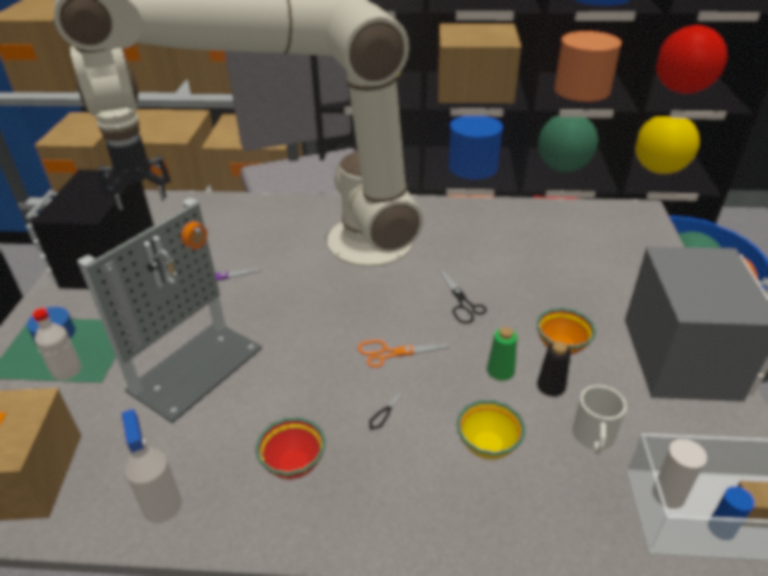

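View pics/top.png

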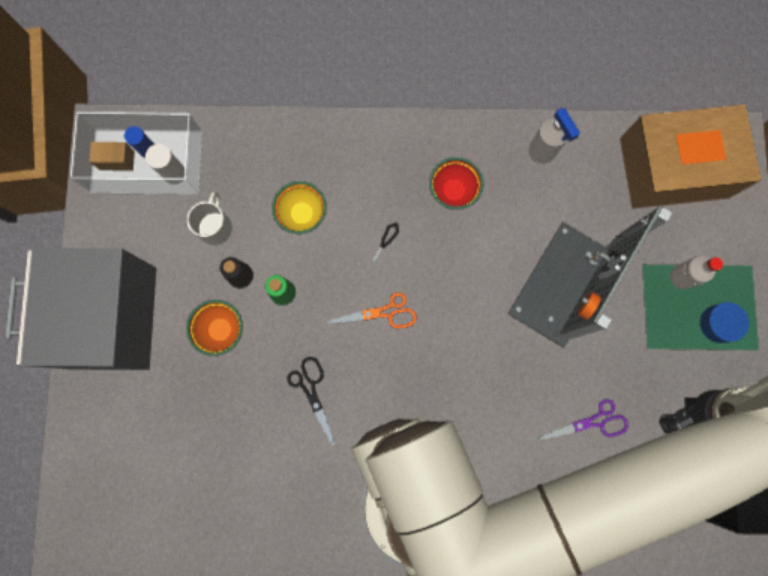

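Candidates for the shears (top view ×1.5 px): orange (375,312), purple (585,422), black (315,395) and snips (387,240). I choose the orange ones and check with close crops, along with the hook.

```bash
python3 - <<'E'
import pickle
from h import *
ims=pickle.load(open("c0.pkl","rb"))
def crop(n,u,v,w,h,s): return cv2.resize(ims[n]["img"][v:v+h,u:u+w],None,fx=s,fy=s,interpolation=cv2.INTER_CUBIC)
a=crop("scene",50,125,130,150,3) #390x450
b=crop("top",335,130,130,110,3) #390x330
t=crop("top",210,185,78,40,5) #390x200
s=crop("scene",230,210,80,40,5)
L=np.vstack([crop("scene",50,130,130,133,3),t[:200]]); Rr=np.vstack([crop("top",335,130,130,133,3),cv2.resize(s,(390,200))])
o=np.hstack([L[:599],Rr[:599]]);print(o.shape);cv2.imwrite("pics/c1.png",o)
E
```

```text
(599, 780, 3)
```

View pics/c1.png

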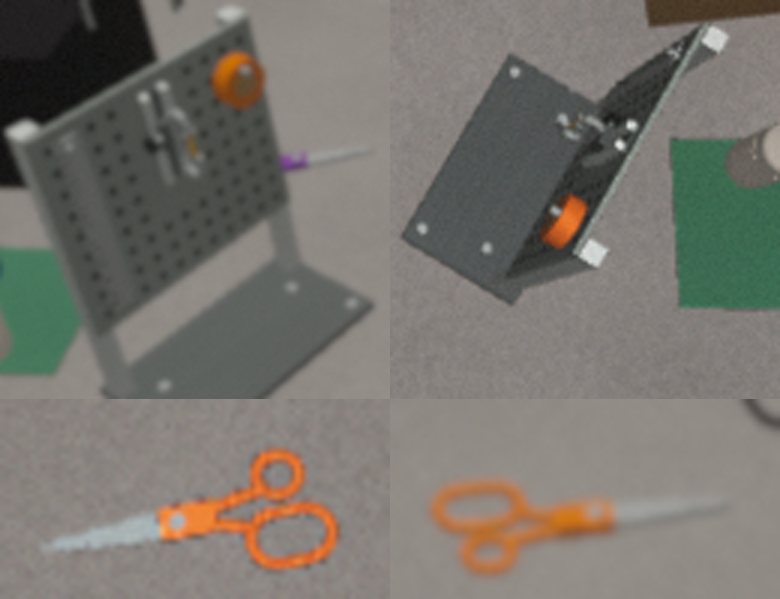

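The bottom crops confirm the orange shears, with the larger bow away from +x (lower in the top view). The hook's brass gate is at (567,125) in the top crop. Measuring now.

```bash
python3 - <<'E'
import pickle
from h import *
ims=pickle.load(open("c0.pkl","rb"));T,S=ims["top"],ims["scene"]
def m(n,t,s): print(n,np.round(tri(ray(T,*t),ray(S,*s))[0],4),round(tri(ray(T,*t),ray(S,*s))[1],4), np.round(onz(T,*t,.005),4))
m("tip",(218.4,214.8),(298.7,230.8)); m("screw",(245.4,209.6),(272.5,232.8))
m("capTape",(402.7,214),(127.3,135)); m("capFar",(443.3,143.3),(57.3,174))
m("tape bowl hookbrass",(335+177/3,130+125/3),(50+192/3,130+146/3))
for n,c in(("top",T),("scene",S)):
    hsv=cv2.cvtColor(c["img"],cv2.COLOR_BGR2HSV)
    k=cv2.inRange(hsv,(5,150,120),(20,255,255)); 
    x0,y0,w,h=((230,185,60,40) if n=="top" else (230,210,80,40))
    z=np.zeros_like(k); z[y0:y0+h,x0:x0+w]=k[y0:y0+h,x0:x0+w]
    v,u=np.nonzero(z); P=np.array([onz(c,a,b,.005) for a,b in zip(u,v)])[:,:2]
    tp=np.array(tri(ray(T,218.4,214.8),ray(S,298.7,230.8))[0][:2])
    d=np.linalg.norm(P-tp,axis=1); i=np.argsort(d)[-6:]; print(n,len(u),"far",P[i].mean(0),d[i].mean(),"near",d.min())
    # model fit with all orange points: block centre line
    blk=P[(d>88)&(d<.12)] if 0 else P[(d>.085)&(d<.122)]; print("block",blk.mean(0), len(blk))
for n,p in(("g",None),):pass
E
```

```text
tip [0.4113 0.2112 0.    ] 0.0021 [0.4108 0.2118 0.005 ]
screw [0.43   0.1202 0.0043] 0.0046 [0.43   0.1179 0.005 ]
capTape [ 0.3827 -0.3185  0.3438] 0.0044 [ 0.4201 -0.4326  0.005 ]
capFar [ 0.5839 -0.4435  0.3431] 0.0011 [ 0.6768 -0.59    0.005 ]
tape bowl hookbrass [ 0.5151 -0.3247  0.2792] 0.0053 [ 0.5708 -0.4082  0.005 ]
top 233 far [0.42788616 0.01083768] 0.20109324829959227 near 0.0831969512250208
block [0.43373925 0.10818801] 54
scene 144 far [0.42996303 0.01241042] 0.19967328967516162 near 0.08702701351128928
block [0.43679519 0.10643293] 40
```

Emit:
play_rows([
  [[0, 0, -0.04, -0.118], [0, 0, -0.04, -0.118], [0, 0, -0.04, -0.118], [0, 0, -0.04, -0.118], [0, 0, -0.04, -0.118]],
])

```text
time: 0.57
ee_pos: [0.226, -0.501, 0.4271]
tcp_rot: [179.9, 0.1, 57.2]
wrist_force: [0.3, -1.1, 1.4]
opening: 0.085
grasp_force: 0.0
```

```bash
cat >> h.py <<'E'
SX=np.array([-.528,-.849]);SY=np.array([.849,-.528]);N0=np.array([.514,-.331])
def st(x,y): return N0+x*SX+y*SY
def plan(xy,z,yaw):
    o=bot.get_obs(); p=o["ee_pos"]; y0=o["tcp_rot"][2]; dy=(yaw-y0+180)%360-180
    d=np.r_[xy,z]-p; t=np.radians(y0); X=np.array([np.cos(t),np.sin(t)]);Y=np.array([np.sin(t),-np.cos(t)])
    print("ee",np.round(p,4),"rot",np.round(o["tcp_rot"],2),"q",np.round(o["q"],1),"t",o["time"])
    print("tool shift in present axes",np.round([d[:2]@X,d[:2]@Y,-d[2]],4),"turn",round(-np.radians(dy),4))
E
python3 -c "
from h import *
plan(st(-.034,0),.40,58)"
```

```text
ee [ 0.226  -0.501   0.4271] rot [1.7991e+02 6.0000e-02 5.7200e+01] q [-65.7  16.5  46.9 120.3  -0.   57.1] t 0.5667
tool shift in present axes [0.3329 0.1494 0.0271] turn -0.014
```

Emit:
play_rows([
  [[0.033, 0.015, 0, 0], [0.033, 0.015, 0, 0], [0.033, 0.015, 0, 0], [0.033, 0.015, 0, 0], [0.033, 0.015, 0, 0]],
])

```text
time: 0.98
ee_pos: [0.3806, -0.4036, 0.4242]
tcp_rot: [-180.0, -0.0, 56.8]
wrist_force: [0.2, -0.7, -0.1]
opening: 0.0851
grasp_force: 0.0
```

Emit:
play_rows([
  [[0.033, 0.015, 0, 0], [0.033, 0.015, 0, 0], [0.033, 0.015, 0.01, 0], [0.033, 0.015, 0.01, 0], [0.033, 0.015, 0.007, -0.014]],
])

```text
time: 1.4
ee_pos: [0.5338, -0.3063, 0.3965]
tcp_rot: [-180.0, 0.0, 57.6]
wrist_force: [-0.1, -0.5, -0.3]
opening: 0.0853
grasp_force: 0.0
```

Emit:
play_rows([
  [[0, 0, 0, 0], [0, 0, 0, 0], [0, 0, 0, 0], [0, 0, 0, 0], [0, 0, 0, 0]],
])

```text
time: 1.82
ee_pos: [0.5314, -0.3083, 0.3983]
tcp_rot: [179.9, 0.0, 57.6]
wrist_force: [-0.1, -0.1, -0.7]
opening: 0.0854
grasp_force: 0.0
```

```bash
python3 -c "
from h import *
import pickle
c=bot.camera('wrist');pickle.dump(c,open('w1.pkl','wb'))
cv2.imwrite('pics/w1.png',cv2.resize(c['img'],(768,576)))
plan(st(-.034,0),.40,58)
print(c['xyz'],c['attitude'],proj(c,np.r_[N0,.262]))"
```

```text
ee [ 0.5315 -0.3083  0.3982] rot [179.93   0.    57.55] q [-30.1  25.6  55.3 119.6  -0.   92.3] t 1.8667
tool shift in present axes [ 0.0054 -0.0029 -0.0018] turn -0.0078
[ 0.57164921 -0.24332049  0.54045023] [ 1.62552457e+02 -4.21798110e-02 -3.25096907e+01] [251.66523886 208.16421568]
```

View pics/w1.png

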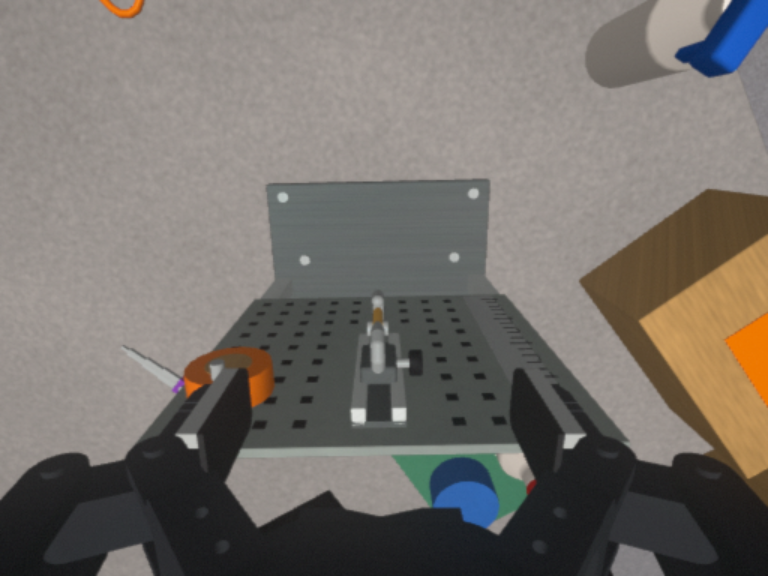

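View 1: nose tip at (377,299), gate below it, panel square on to the camera, and the hook's y agrees with my estimate. Taking a second, lower viewpoint.

Emit:
play_rows([
  [[0.019, 0, 0.017, 0], [0.019, 0, 0.017, 0], [0.019, 0, 0.017, 0], [0.019, 0, 0.017, 0], [0, 0, 0, 0]],
])

```text
time: 2.28
ee_pos: [0.5733, -0.2414, 0.3263]
tcp_rot: [-179.8, -0.0, 57.7]
wrist_force: [0.1, -0.3, -1.0]
opening: 0.0856
grasp_force: 0.0
```

Emit:
play_rows([
  [[0, 0, 0, 0], [0, 0, 0, 0], [0, 0, 0, 0], [0, 0, 0, 0], [0, 0, 0, 0]],
])

```text
time: 2.7
ee_pos: [0.5729, -0.2441, 0.3301]
tcp_rot: [179.9, -0.0, 57.6]
wrist_force: [-0.1, 0.2, 0.5]
opening: 0.0852
grasp_force: 0.0
```

```bash
python3 -c "
from h import *
import pickle
c=bot.camera('wrist');pickle.dump(c,open('w2.pkl','wb'))
a=pickle.load(open('w1.pkl','rb'))
A=cv2.resize(a['img'][180:300,180:320],(560,480),interpolation=cv2.INTER_CUBIC)[:300]
B=cv2.resize(c['img'][250:384,180:320],(560,536),interpolation=cv2.INTER_CUBIC)[:300]
cv2.imwrite('pics/w2.png',np.vstack([A,B]))
plan(st(-.034,0),.40,58)
print(c['xyz'],c['attitude'],proj(c,np.r_[N0,.262]))"
```

```text
ee [ 0.573  -0.2439  0.3299] rot [ 1.7995e+02 -1.0000e-02  5.7600e+01] q [-23.1  20.1  39.3 109.1  -0.   99.3] t 2.75
tool shift in present axes [-0.0711 -0.0034 -0.0701] turn -0.0071
[ 0.6130552  -0.17910209  0.47234529] [ 1.62564242e+02 -4.00526060e-02 -3.24765359e+01] [250.85628259 320.13822778]
```

View pics/w2.png

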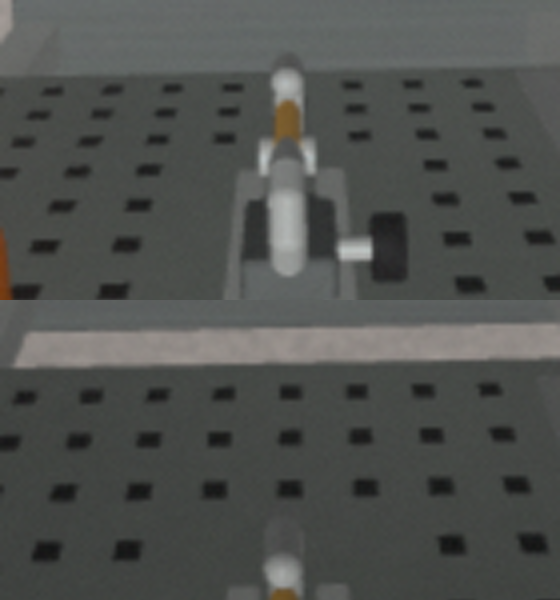

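```bash
python3 -c "
from h import *
import pickle
a=pickle.load(open('w1.pkl','rb'));c=pickle.load(open('w2.pkl','rb'))
print('nose',tri(ray(a,251.75,201),ray(c,250.75,317.75)))
f=lambda c,v0,u,v:ray(c,180+u/4,v0+v/4)
def P(c,u,v,z): o,d=ray(c,u,v); return o+d*(z-o[2])/d[2]
for z,p,q in((.15,(25,97),(490,89)),(.2,(63,193),(517,186))):
    A=P(c,180+p[0]/4,250+p[1]/4,z);B=P(c,180+q[0]/4,250+q[1]/4,z);d=B-A;print('panel dir',np.degrees(np.arctan2(d[1],d[0])))
A=P(a,267/1.5,185/1.5,.012);B=P(a,489/1.5,181/1.5,.012);d=B-A;print('base front',np.degrees(np.arctan2(d[1],d[0])),A,B)
for z in(.25,.26,.27,.28,.29): print(z,P(a,251.75,201,z),P(c,250.75,317.75,z))
"
```

```text
nose (array([ 0.52003672, -0.32167447,  0.27216215]), np.float64(0.0001376691136856719))
panel dir -31.37210483145077
panel dir -31.46468141675733
base front -31.504686120416988 [ 0.4391435  -0.20904887  0.012     ] [ 0.65750141 -0.34288333  0.012     ]
0.25 [ 0.51583574 -0.32818753  0.25      ] [ 0.50967452 -0.33741702  0.25      ]
0.26 [ 0.51775736 -0.32526561  0.26      ] [ 0.51432408 -0.33029679  0.26      ]
0.27 [ 0.51967898 -0.3223437   0.27      ] [ 0.51897363 -0.32317657  0.27      ]
0.28 [ 0.5216006  -0.31942179  0.28      ] [ 0.52362319 -0.31605634  0.28      ]
0.29 [ 0.52352222 -0.31649987  0.29      ] [ 0.52827274 -0.30893611  0.29      ]
```

```bash
sed -i 's/^SX=.*/SX=np.array([-.5217,-.8531]);SY=np.array([.8531,-.5217]);N0=np.array([.520,-.322])/' h.py; python3 -c "
from h import *
plan((.434,.1075),.25,57.6)"
```

```text
ee [ 0.573  -0.2439  0.3299] rot [ 1.7995e+02 -1.0000e-02  5.7600e+01] q [-23.1  20.1  39.3 109.1  -0.   99.3] t 2.75
tool shift in present axes [ 0.2223 -0.3057  0.0799] turn -0.0001
```

Emit:
play_rows([
  [[0.0222, -0.0306, 0.008, 0], [0.0222, -0.0306, 0.008, 0], [0.0222, -0.0306, 0.008, 0], [0.0222, -0.0306, 0.008, 0], [0.0222, -0.0306, 0.008, 0]],
])

```text
time: 3.17
ee_pos: [0.5022, -0.0666, 0.2891]
tcp_rot: [180.0, -0.0, 57.6]
wrist_force: [0.9, 0.6, 0.6]
opening: 0.0855
grasp_force: 0.0
```

Emit:
play_rows([
  [[0.0222, -0.0306, 0.008, 0], [0.0222, -0.0306, 0.008, 0], [0.0222, -0.0306, 0.008, 0], [0.0222, -0.0306, 0.008, 0], [0.0222, -0.0306, 0.008, 0]],
])

```text
time: 3.58
ee_pos: [0.4325, 0.1092, 0.2494]
tcp_rot: [180.0, -0.0, 57.6]
wrist_force: [0.0, -0.1, 1.1]
opening: 0.0855
grasp_force: 0.0
```

Emit:
play_rows([
  [[0, 0, 0, -0.12], [0, 0, 0, -0.12], [0, 0, 0, -0.12], [0, 0, 0, -0.12], [0, 0, 0, -0.12]],
])

```text
time: 4.0
ee_pos: [0.4334, 0.108, 0.2497]
tcp_rot: [180.0, -0.0, 92.4]
wrist_force: [0.0, -1.3, -0.2]
opening: 0.0853
grasp_force: 0.0
```

Emit:
play_rows([
  [[0, 0, 0, -0.12], [0, 0, 0, -0.12], [0, 0, 0, -0.12], [0, 0, 0, -0.12], [0, 0, 0, -0.12]],
])

```text
time: 4.42
ee_pos: [0.4335, 0.1078, 0.2497]
tcp_rot: [180.0, 0.0, 126.7]
wrist_force: [-0.1, 0.1, 0.6]
opening: 0.0854
grasp_force: 0.0
```

Emit:
play_rows([
  [[0, 0, 0, -0.12], [0, 0, 0, -0.12], [0, 0, 0, -0.12], [0, 0, 0, -0.12], [0, 0, 0, -0.12]],
])

```text
time: 4.83
ee_pos: [0.4335, 0.1078, 0.2497]
tcp_rot: [180.0, 0.0, 161.1]
wrist_force: [-0.7, 1.2, -0.5]
opening: 0.0854
grasp_force: 0.0
```

Emit:
play_rows([
  [[0, 0, 0, -0.12], [0, 0, 0, -0.12], [0, 0, 0, -0.12], [0, 0, 0, -0.12], [0, 0, 0, -0.12]],
])

```text
time: 5.25
ee_pos: [0.4335, 0.1078, 0.2497]
tcp_rot: [-180.0, 0.0, -164.5]
wrist_force: [0.3, -0.0, -0.2]
opening: 0.0858
grasp_force: 0.0
```

Emit:
play_rows([
  [[0, 0, 0, -0.12], [0, 0, 0, -0.12], [0, 0, 0, -0.12], [0, 0, 0, -0.12], [0, 0, 0, -0.12]],
])

```text
time: 5.67
ee_pos: [0.4335, 0.1078, 0.2497]
tcp_rot: [-180.0, 0.0, -130.1]
wrist_force: [-0.1, 1.0, 0.6]
opening: 0.0851
grasp_force: 0.0
```

Emit:
play_rows([
  [[0, 0, 0, -0.12], [0, 0, 0, -0.12], [0, 0, 0, -0.12], [0, 0, 0, -0.12], [0, 0, 0, -0.12]],
])

```text
time: 6.08
ee_pos: [0.4335, 0.1078, 0.2497]
tcp_rot: [-180.0, 0.0, -95.8]
wrist_force: [0.6, -0.4, -0.8]
opening: 0.0854
grasp_force: 0.0
```

Emit:
play_rows([
  [[0, 0, 0, -0.12], [0, 0, 0, -0.12], [0, 0, 0, -0.08], [0, 0, 0, 0], [0, 0, 0, 0]],
])

```text
time: 6.5
ee_pos: [0.4335, 0.1079, 0.2496]
tcp_rot: [-180.0, 0.0, -77.9]
wrist_force: [-0.5, -0.2, 0.1]
opening: 0.0855
grasp_force: 0.0
```

```bash
python3 -c "
from h import *
import pickle
plan((.434,.1075),.25,-78)
c=bot.camera('wrist');pickle.dump(c,open('w3.pkl','wb'));cv2.imwrite('pics/w3.png',cv2.resize(c['img'],(768,576)))
"
```

```text
ee [0.4335 0.1079 0.2496] rot [-179.98    0.    -77.92] q [ 14.   -8.6  -1.1  97.5   0.  -88.1] t 6.5
tool shift in present axes [ 0.0005 -0.0004 -0.0004] turn 0.0013
```

View pics/w3.png

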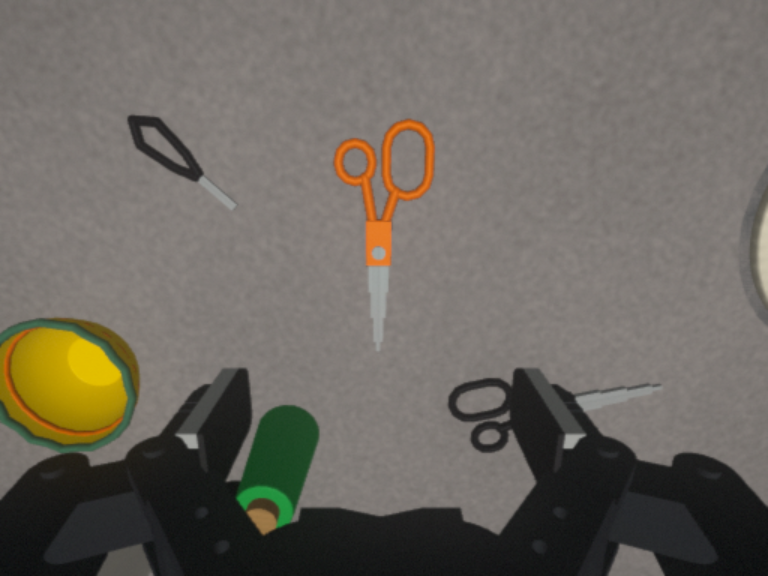

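Block centre is at (378,243), screw (378,253), tip (378,349), large bow end (409,124). Computing positions and the clearance to the green cone.

```bash
python3 -c "
from h import *
import pickle
c=pickle.load(open('w3.pkl','rb'));T=pickle.load(open('c0.pkl','rb'))['top']
k=cv2.inRange(cv2.cvtColor(c['img'],cv2.COLOR_BGR2HSV),(5,150,100),(20,255,255));k[:146]=0;k[180:]=0;k[:,:230]=0;k[:,280:]=0
k[146:150]=0
v,u=np.nonzero(k);print('block px',u.min(),u.max(),v.min(),v.max(),u.mean())
v,u=np.nonzero(k[150:172]);u0=u.mean()
for n,p,z in(('block',(u0,243/1.5),.011),('screw',(u0,253/1.5),.011),('tip',(378/1.5,349/1.5),.005),('bowend',(409/1.5,124/1.5),.004)): print(n,np.round(onz(c,*p,z),4))
for n,p,z in(('green',(275/1.5,283/1.5),.12),('green2',(278/1.5,290/1.5),.1),('black',(232/1.5,266/1.5),.12),('black2',(237/1.5,272/1.5),.1)):print(n,np.round(onz(T,*p,z),3))
W=c
print('green wrist',onz(W,262/1.5,518/1.5,.12)); print(bot.hold_point_z)
S=pickle.load(open('c0.pkl','rb'))['scene']
print('screw tri', tri(ray(c,u0,253/1.5),ray(S,272.5,232.8)),tri(ray(c,u0,253/1.5),ray(T,245.4,209.6)))
"
```

```text
block px 244 260 150 176 251.99483204134367
block [0.4338 0.1115 0.011 ]
screw [0.432  0.1202 0.011 ]
tip [0.4125 0.2127 0.005 ]
bowend [0.4292 0.0112 0.004 ]
green [0.483 0.318 0.12 ]
green2 [0.471 0.314 0.1  ]
black [0.52  0.413 0.12 ]
black2 [0.51  0.406 0.1  ]
green wrist [0.48040713 0.31550733 0.12      ]
0.0187
screw tri (array([0.43160385, 0.12198231, 0.00575482]), np.float64(0.0012005539313852142)) (array([0.43061066, 0.11881904, 0.01192868]), np.float64(0.0036287439054404286))
```

```bash
python3 -c "
from h import *
plan((.433,.1115),.001,-78)"
```

```text
ee [0.4335 0.1079 0.2496] rot [-179.98    0.    -77.94] q [ 14.   -8.6  -1.1  97.5   0.  -88.1] t 6.55
tool shift in present axes [-0.0036 -0.0003  0.2486] turn 0.001
```

Emit:
play_rows([
  [[-0.0036, 0, 0.04, 0], [0, 0, 0.04, 0], [0, 0, 0.04, 0], [0, 0, 0.04, 0], [0, 0, 0.03, 0]],
], gripper=0.06)

```text
time: 6.97
ee_pos: [0.4314, 0.1112, 0.0562]
tcp_rot: [179.9, -0.0, -77.9]
wrist_force: [-0.1, -0.6, 0.4]
opening: 0.0598
grasp_force: 0.0
```

Emit:
play_rows([
  [[0, 0, 0.02, 0], [0, 0, 0.015, 0], [0, 0, 0.01, 0], [0, 0, 0.008, 0], [0, 0, 0.0056, 0]],
])

```text
time: 7.38
ee_pos: [0.4327, 0.1115, 0.0005]
tcp_rot: [-180.0, 0.0, -77.8]
wrist_force: [0.2, -0.8, -0.2]
opening: 0.0602
grasp_force: 0.0
```

Emit:
play_rows([
  [[0, 0, 0, 0], [0, 0, 0, 0], [0, 0, 0, 0], [0, 0, 0, 0], [0, 0, 0, 0]],
])

```text
time: 7.8
ee_pos: [0.433, 0.1116, 0.0014]
tcp_rot: [-179.9, 0.0, -77.8]
wrist_force: [-0.1, -0.2, 0.2]
opening: 0.06
grasp_force: 0.0
```

Emit:
play_rows([
  [[0, 0, 0, 0], [0, 0, 0, 0], [0, 0, 0, 0], [0, 0, 0, 0], [0, 0, 0, 0]],
], gripper=0.0, squeeze=80)

```text
time: 8.22
ee_pos: [0.4328, 0.1116, 0.0013]
tcp_rot: [-180.0, 0.0, -77.8]
wrist_force: [-1.4, -0.8, 5.8]
opening: 0.0201
grasp_force: 79.2
```

Emit:
play_rows([
  [[0, 0, 0, 0], [0, 0, 0, 0], [0, 0, 0, 0], [0, 0, 0, 0], [0, 0, 0, 0]],
])

```text
time: 8.63
ee_pos: [0.4328, 0.1116, 0.0013]
tcp_rot: [-180.0, 0.0, -77.8]
wrist_force: [-1.2, -0.3, 5.4]
opening: 0.0195
grasp_force: 79.2
```

Emit:
play_rows([
  [[0, 0, -0.01, 0], [0, 0, -0.02, 0], [0, 0, -0.03, 0], [0, 0, -0.03, 0], [0, 0, -0.01, 0]],
])

```text
time: 9.05
ee_pos: [0.4339, 0.1118, 0.1052]
tcp_rot: [-179.7, 0.0, -77.8]
wrist_force: [0.3, -0.2, -1.0]
opening: 0.0193
grasp_force: 78.7
```

Emit:
play_rows([
  [[0, 0, 0, 0], [0, 0, 0, 0], [0, 0, 0, 0], [0, 0, 0, 0], [0, 0, 0, 0]],
])

```text
time: 9.47
ee_pos: [0.4319, 0.1113, 0.0993]
tcp_rot: [179.9, -0.0, -77.8]
wrist_force: [-0.2, -1.0, -0.8]
opening: 0.0195
grasp_force: 78.7
```

```bash
python3 -c "
from h import *
import pickle
plan(st(-.180,0),.28,-121.45)
cs={n:bot.camera(n) for n in('wrist','scene','top')};pickle.dump(cs,open('g.pkl','wb'))
a=cs['wrist']['img'];b=cs['scene']['img'][150:280,200:340]
cv2.imwrite('pics/g.png',np.hstack([cv2.resize(a,(480,360)),cv2.resize(b,(320,297)) if 0 else cv2.resize(cs['scene']['img'][170:270,230:320],(320,360))]))
"
```

```text
ee [0.4319 0.1113 0.0993] rot [ 1.7986e+02 -1.0000e-02 -7.7750e+01] q [ 14.5  -9.7 -18.7  81.1  -0.  -87.8] t 9.4667
tool shift in present axes [ 0.312  -0.1186 -0.1807] turn 0.7626
```

View pics/g.png

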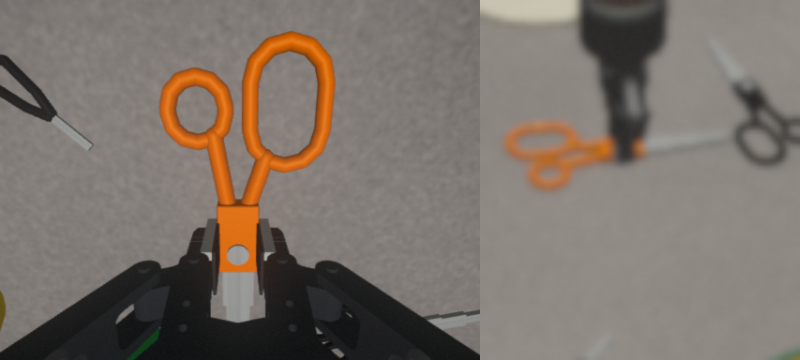

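Shears are held and level, with bow end at about (292,42) in the wrist half. Next is the exact bow offset.

```bash
python3 -c "
from h import *
import pickle
c=pickle.load(open('g.pkl','rb'))['wrist'];o=bot.get_obs();p=o['ee_pos'];t=np.radians(o['tcp_rot'][2])
X=np.array([np.cos(t),np.sin(t)]);Y=np.array([np.sin(t),-np.cos(t)])
k=cv2.inRange(cv2.cvtColor(c['img'],cv2.COLOR_BGR2HSV),(5,150,60),(20,255,255))
for u in(300,306,311,316,322):
    v=np.nonzero(k[:80,u])[0]; r=np.split(v,np.nonzero(np.diff(v)>1)[0]+1)[0]; vm=r.mean()
    for dz in(.003,):
        b=onz(c,u,vm,p[2]+dz)[:2]-p[:2]; print(u,r[0],r[-1],np.round([b@X,b@Y],4))
plan(st(-.145,.024),.29,-121.45)
"
```

```text
300 36 56 [0.0971 0.0209]
306 34 54 [0.0979 0.0234]
311 34 54 [0.0979 0.0255]
316 35 55 [0.0975 0.0277]
322 37 57 [0.0968 0.0302]
ee [0.4323 0.1114 0.1001] rot [179.94  -0.   -77.75] q [ 14.5  -9.8 -18.7  81.2   0.  -87.8] t 9.6167
tool shift in present axes [ 0.3539 -0.1113 -0.1899] turn 0.7627
```

Emit:
play_rows([
  [[0.02, -0.006, -0.03, 0], [0.035, -0.011, -0.035, 0], [0.035, -0.011, -0.035, 0], [0.035, -0.011, -0.03, 0], [0.035, -0.011, -0.03, 0]],
])

```text
time: 10.03
ee_pos: [0.5049, -0.0165, 0.2424]
tcp_rot: [-180.0, -0.0, -77.7]
wrist_force: [0.6, 0.4, -0.7]
opening: 0.0195
grasp_force: 78.9
```

Emit:
play_rows([
  [[0.035, -0.011, -0.03, 0], [0.035, -0.011, 0, 0], [0.035, -0.011, 0, 0], [0.035, -0.011, 0, 0], [0.025, -0.008, 0, 0]],
])

```text
time: 10.45
ee_pos: [0.5892, -0.1643, 0.2665]
tcp_rot: [180.0, -0.0, -77.8]
wrist_force: [1.6, 0.2, -1.3]
opening: 0.0194
grasp_force: 78.9
```

Emit:
play_rows([
  [[0.02, -0.006, 0, 0], [0.01, -0.004, 0, 0.1], [0, 0, 0, 0.1], [0, 0, 0, 0.1], [0, 0, 0, 0.1]],
])

```text
time: 10.87
ee_pos: [0.6044, -0.1892, 0.2666]
tcp_rot: [179.9, 0.0, -101.0]
wrist_force: [-1.0, 0.4, -1.0]
opening: 0.0195
grasp_force: 78.9
```

Emit:
play_rows([
  [[0, 0, 0, 0.1], [0, 0, 0, 0.1], [0, 0, 0, 0.1], [0, 0, 0, 0.0627], [0, 0, 0, 0]],
])

```text
time: 11.28
ee_pos: [0.6043, -0.1888, 0.267]
tcp_rot: [180.0, -0.0, -121.6]
wrist_force: [-0.3, -0.4, -1.7]
opening: 0.0193
grasp_force: 78.9
```

```bash
python3 -c "
from h import *
plan(st(-.138,.0245),.285,-121.45)
"
```

```text
ee [ 0.6043 -0.1888  0.267 ] rot [ 1.7997e+02 -1.0000e-02 -1.2161e+02] q [-17.3  18.3  29.6 101.4  -0.  -75.7] t 11.2833
tool shift in present axes [ 0.0196 -0.0221 -0.018 ] turn -0.0029
```

Emit:
play_rows([
  [[0, -0.008, -0.006, 0], [0.003, -0.008, -0.006, -0.003], [0.006, -0.006, -0.006, 0], [0.006, 0, 0, 0], [0.0046, 0, 0, 0]],
])

```text
time: 11.7
ee_pos: [0.6128, -0.2175, 0.285]
tcp_rot: [180.0, -0.0, -121.2]
wrist_force: [0.8, 0.5, -1.7]
opening: 0.0192
grasp_force: 79.0
```

Emit:
play_rows([
  [[0.002, 0, 0, 0], [0.002, 0, 0, 0], [0.002, 0, 0, 0], [0.002, 0, 0, 0], [0.002, 0, 0, 0]],
])

```text
time: 12.12
ee_pos: [0.6075, -0.2254, 0.2854]
tcp_rot: [180.0, 0.0, -121.3]
wrist_force: [0.1, -0.3, -2.4]
opening: 0.0195
grasp_force: 79.0
```

Emit:
play_rows([
  [[0.002, 0, 0, 0], [0.002, 0, 0, 0], [0.002, 0, 0, 0], [0.002, 0, 0, 0], [0.002, 0, 0, 0]],
])

```text
time: 12.53
ee_pos: [0.6024, -0.2342, 0.2854]
tcp_rot: [-180.0, 0.0, -121.3]
wrist_force: [0.0, 0.1, -1.0]
opening: 0.0193
grasp_force: 79.0
```

Emit:
play_rows([
  [[0.002, 0, 0, 0], [0.002, 0, 0, 0], [0, 0, 0, 0], [0, 0, 0, 0], [0, 0, 0, 0]],
])

```text
time: 12.95
ee_pos: [0.6004, -0.2374, 0.2854]
tcp_rot: [180.0, 0.0, -121.3]
wrist_force: [0.2, -0.0, -1.5]
opening: 0.0197
grasp_force: 79.0
```

```bash
python3 -c "
from h import *
import pickle
plan(st(-.098,.0245),.285,-121.45)
w=bot.camera('wrist');s=bot.camera('scene');pickle.dump((w,s),open('a.pkl','wb'))
a=cv2.resize(w['img'][0:200,200:400],(480,480));b=cv2.resize(s['img'][140:220,70:130],(320,427))
cv2.imwrite('pics/a.png',np.hstack([a[:427],b]))
"
```

```text
ee [ 0.6004 -0.2374  0.2854] rot [ 180.      0.   -121.28] q [-21.6  21.2  35.5 104.3   0.  -80.3] t 12.95
tool shift in present axes [0.0161 0.     0.0004] turn 0.0029
```

View pics/a.png

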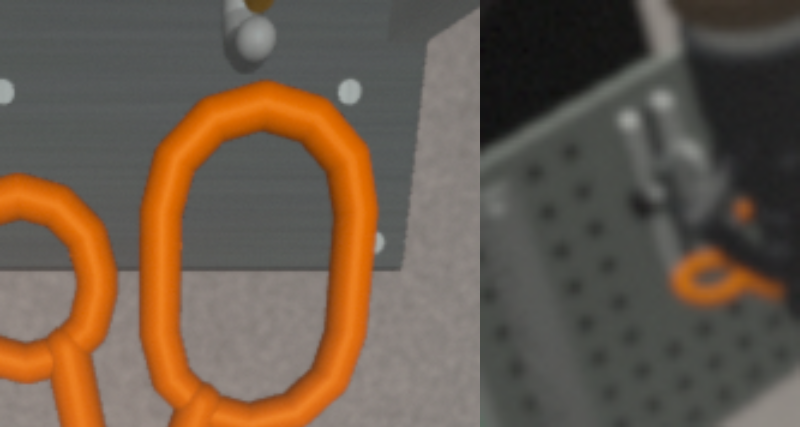

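Nose ball at px (306,16), bow bar end at (310,44), a lateral offset of about 2 mm. Checking against the estimate.

```bash
python3 -c "
from h import *
import pickle
w,s=pickle.load(open('a.pkl','rb'));a=pickle.load(open('w1.pkl','rb'));c=pickle.load(open('w2.pkl','rb'))
print('pred',proj(w,[.520,-.322,.272]))
print(tri(ray(a,251.75,201),ray(w,306.3,15.8)),tri(ray(c,250.75,317.75),ray(w,306.3,15.8)))
for z in(.262,.272,.282):
  n=onz(w,306.3,15.8,z)[:2]-N0
  print(z,'nose',n@SX,n@SY)
for z in(.283,.288,.293,.298):
  n=onz(w,310.4,44.2,z)[:2]-N0
  print(z,'bow',n@SX,n@SY)
"
```

```text
pred [305.41704883  13.24640132]
(array([ 0.52105343, -0.3204446 ,  0.27625404]), np.float64(0.00035968233668689684)) (array([ 0.52054589, -0.32071427,  0.27345001]), np.float64(6.267447528295574e-05))
0.262 nose 0.0012731485442956522 -0.002033636582745883
0.272 nose -0.0010386041959834975 -0.0004637249971109822
0.282 nose -0.0033503569362626474 0.0011061865885239185
0.283 bow -0.014624553019260644 -0.0011491470093157995
0.288 bow -0.01539863759803785 -0.0002807895996738277
0.293 bow -0.016172722176815056 0.0005875678099681451
0.298 bow -0.016946806755592323 0.0014559252196102125
```

Emit:
play_rows([
  [[0.002, 0, -0.002, 0], [0.002, 0, -0.001, 0], [0.002, 0, 0, 0], [0.002, 0, 0, 0], [0.002, 0, 0, 0]],
])

```text
time: 13.47
ee_pos: [0.5951, -0.2463, 0.2885]
tcp_rot: [-180.0, -0.0, -121.3]
wrist_force: [0.6, 0.4, -1.2]
opening: 0.0199
grasp_force: 79.0
```

Emit:
play_rows([
  [[0.0005, 0, 0, 0], [0.0005, 0, 0, 0], [0.0005, 0, 0, 0], [0, 0, 0, 0], [0, 0, 0, 0]],
])

```text
time: 13.88
ee_pos: [0.5945, -0.2473, 0.2884]
tcp_rot: [-180.0, 0.0, -121.3]
wrist_force: [0.6, 0.2, -0.5]
opening: 0.0196
grasp_force: 79.0
```

```bash
cat >> h.py <<'E'
def F():
    o=bot.get_obs(); p=o["ee_pos"]; f=o["wrist_force"]; t=np.radians(-121.45); b=p[:2]+.098*np.array([np.cos(t),np.sin(t)])+.0245*np.array([np.sin(t),-np.cos(t)])-np.array([.5207,-.3208])
    print("t",round(o["time"],2),"bow rel nose est x,y,z mm",np.round([b@SX*1e3,b@SY*1e3,(p[2]+.003-.274)*1e3],1),"F x,y,z",np.round([f[:2]@SX,f[:2]@SY,f[2]],2),"yaw",round(o["tcp_rot"][2],2),"torque",np.round(o["torque"],2))
E
python3 -c "
from h import *
F()"
```

```text
t 13.88 bow rel nose est x,y,z mm [-3.2  0.1 17.4] F x,y,z [-0.42  0.4  -0.45] yaw -121.28 torque [ 0.01 -0.02 -0.02]
```

Emit:
play_rows([
  [[0.0005, 0, 0, 0], [0.0005, 0, 0, 0], [0, 0, 0, 0], [0, 0, 0, 0], [0, 0, 0, 0]],
])

```text
time: 14.3
ee_pos: [0.5939, -0.2481, 0.2884]
tcp_rot: [180.0, 0.0, -121.3]
wrist_force: [0.0, 0.1, -1.5]
opening: 0.0193
grasp_force: 79.0
```

Emit:
play_rows([
  [[0.0005, 0, 0, 0], [0.0005, 0, 0, 0], [0, 0, 0, 0], [0, 0, 0, 0], [0, 0, 0, 0]],
])

```text
time: 14.72
ee_pos: [0.5934, -0.249, 0.2884]
tcp_rot: [180.0, -0.0, -121.3]
wrist_force: [-0.4, -0.2, -2.0]
opening: 0.0196
grasp_force: 79.0
```

```bash
python3 -c "
from h import *
F()"
```

```text
t 14.72 bow rel nose est x,y,z mm [-1.2  0.1 17.4] F x,y,z [ 0.34 -0.27 -2.01] yaw -121.28 torque [-0.01 -0.07  0.02]
```

Emit:
play_rows([
  [[0.0005, 0, 0, 0], [0.0005, 0, 0, 0], [0, 0, 0, 0], [0, 0, 0, 0], [0, 0, 0, 0]],
])

```text
time: 15.13
ee_pos: [0.5929, -0.2499, 0.2884]
tcp_rot: [180.0, 0.0, -121.3]
wrist_force: [-0.2, 0.3, -1.7]
opening: 0.0197
grasp_force: 79.0
```

Emit:
play_rows([
  [[0.0005, 0, 0, 0], [0.0005, 0, 0, 0], [0, 0, 0, 0], [0, 0, 0, 0], [0, 0, 0, 0]],
])

```text
time: 15.55
ee_pos: [0.5926, -0.2505, 0.2884]
tcp_rot: [-180.0, 0.0, -121.3]
wrist_force: [1.4, 2.2, -1.4]
opening: 0.0194
grasp_force: 79.0
```

```bash
python3 -c "
from h import *
F()"
```

```text
t 15.55 bow rel nose est x,y,z mm [ 0.5  0.1 17.4] F x,y,z [-2.58  0.06 -1.37] yaw -121.27 torque [ 0.5  -0.37 -0.05]
```

Gate touched at estimated x≈0.4, as predicted. I back off slightly and feel down for the nose.

Emit:
play_rows([
  [[-0.001, 0, 0, 0], [0, 0, 0.001, 0], [0, 0, 0.001, 0], [0, 0, 0.001, 0], [0, 0, 0.001, 0]],
])

```text
time: 15.97
ee_pos: [0.5928, -0.25, 0.2842]
tcp_rot: [180.0, -0.0, -121.3]
wrist_force: [-0.1, -0.0, -1.6]
opening: 0.0193
grasp_force: 79.0
```

Emit:
play_rows([
  [[0, 0, 0.001, 0], [0, 0, 0.001, 0], [0, 0, 0, 0], [0, 0, 0, 0], [0, 0, 0, 0]],
])

```text
time: 16.38
ee_pos: [0.5929, -0.2498, 0.2825]
tcp_rot: [-180.0, -0.0, -121.3]
wrist_force: [-0.4, 0.3, -1.5]
opening: 0.0192
grasp_force: 79.0
```

```bash
python3 -c "
from h import *
F()"
```

```text
t 16.38 bow rel nose est x,y,z mm [-0.2  0.1 11.5] F x,y,z [-0.05 -0.47 -1.47] yaw -121.28 torque [-0.01  0.08 -0.02]
```

Emit:
play_rows([
  [[0, 0, 0.001, 0], [0, 0, 0.001, 0], [0, 0, 0, 0], [0, 0, 0, 0], [0, 0, 0, 0]],
])

```text
time: 16.8
ee_pos: [0.5929, -0.2498, 0.2804]
tcp_rot: [180.0, 0.0, -121.3]
wrist_force: [-0.1, -0.4, -1.3]
opening: 0.0197
grasp_force: 79.0
```

Emit:
play_rows([
  [[0, 0, 0.001, 0], [0, 0, 0.001, 0], [0, 0, 0, 0], [0, 0, 0, 0], [0, 0, 0, 0]],
])

```text
time: 17.22
ee_pos: [0.5929, -0.2498, 0.2784]
tcp_rot: [180.0, 0.0, -121.3]
wrist_force: [-0.0, -0.6, -1.4]
opening: 0.0194
grasp_force: 79.0
```

```bash
python3 -c "
from h import *
F()"
```

```text
t 17.22 bow rel nose est x,y,z mm [-0.2  0.   7.4] F x,y,z [ 0.57  0.31 -1.43] yaw -121.28 torque [ 0.05 -0.05 -0.02]
```

Emit:
play_rows([
  [[0, 0, 0.001, 0], [0, 0, 0.0005, 0], [0, 0, 0, 0], [0, 0, 0, 0], [0, 0, 0, 0]],
])

```text
time: 17.63
ee_pos: [0.5929, -0.2498, 0.2769]
tcp_rot: [-180.0, 0.0, -121.3]
wrist_force: [0.2, 0.1, -1.8]
opening: 0.0194
grasp_force: 79.0
```

```bash
python3 -c "
from h import *
F()"
```

```text
t 17.63 bow rel nose est x,y,z mm [-0.2  0.1  5.9] F x,y,z [-0.15  0.09 -1.76] yaw -121.28 torque [ 0.08 -0.06 -0.05]
```

Emit:
play_rows([
  [[0, 0, 0.001, 0], [0, 0, 0.0005, 0], [0, 0, 0, 0], [0, 0, 0, 0], [0, 0, 0, 0]],
])

```text
time: 18.05
ee_pos: [0.5929, -0.2498, 0.2756]
tcp_rot: [-180.0, 0.0, -121.3]
wrist_force: [1.3, 0.8, 1.3]
opening: 0.0197
grasp_force: 79.2
```

```bash
python3 -c "
from h import *
F()"
```

```text
t 18.05 bow rel nose est x,y,z mm [-0.2  0.1  4.6] F x,y,z [-1.34  0.69  1.27] yaw -121.28 torque [ 0.07 -0.02 -0.03]
```

Nose felt (Fz up about 2.8 N). I ease up to just above it, then push in.

Emit:
play_rows([
  [[0, 0, -0.002, 0], [0, 0, -0.002, 0], [0, 0, 0, 0], [0.001, 0, 0, 0], [0.001, 0, 0, 0]],
])

```text
time: 18.47
ee_pos: [0.5921, -0.2512, 0.2794]
tcp_rot: [-180.0, 0.1, -121.3]
wrist_force: [2.5, 3.0, -1.0]
opening: 0.0198
grasp_force: 79.0
```

```bash
python3 -c "
from h import *
F()"
```

```text
t 18.47 bow rel nose est x,y,z mm [1.4 0.1 8.4] F x,y,z [-3.9   0.53 -1.03] yaw -121.26 torque [ 0.61 -0.43 -0.03]
```

Emit:
play_rows([
  [[0.001, 0, 0, 0], [0.0005, 0, 0, 0], [0, 0, 0, 0], [0, 0, 0, 0], [0, 0, 0, 0]],
])

```text
time: 18.88
ee_pos: [0.5912, -0.2527, 0.2794]
tcp_rot: [-180.0, 0.0, -121.3]
wrist_force: [4.0, 3.4, -0.5]
opening: 0.0197
grasp_force: 79.0
```

```bash
python3 -c "
from h import *
F()"
```

```text
t 18.88 bow rel nose est x,y,z mm [3.1 0.1 8.4] F x,y,z [-4.98  1.62 -0.55] yaw -121.27 torque [ 0.76 -0.64 -0.01]
```

Emit:
play_rows([
  [[0.001, 0, 0, 0], [0.001, 0, 0, 0], [0, 0, 0, 0], [0, 0, 0, 0], [0, 0, 0, 0]],
])

```text
time: 19.3
ee_pos: [0.5902, -0.2543, 0.2794]
tcp_rot: [-180.0, 0.0, -121.3]
wrist_force: [3.4, 4.5, -2.1]
opening: 0.0193
grasp_force: 79.0
```

```bash
python3 -c "
from h import *
F()"
```

```text
t 19.3 bow rel nose est x,y,z mm [5.  0.1 8.4] F x,y,z [-5.61  0.6  -2.07] yaw -121.27 torque [ 0.87 -0.71 -0.02]
```

Emit:
play_rows([
  [[0.001, 0, 0.0005, 0], [0.001, 0, 0.0005, 0], [0, 0, 0, 0], [0, 0, 0, 0], [0, 0, 0, 0]],
])

```text
time: 19.72
ee_pos: [0.5891, -0.256, 0.2784]
tcp_rot: [180.0, 0.0, -121.3]
wrist_force: [4.0, 4.5, -1.0]
opening: 0.0193
grasp_force: 79.0
```

```bash
python3 -c "
from h import *
F()"
```

```text
t 19.72 bow rel nose est x,y,z mm [7.  0.  7.4] F x,y,z [-5.94  1.07 -1.01] yaw -121.27 torque [ 1.02 -0.71 -0.15]
```

Emit:
play_rows([
  [[0.001, 0, 0.0005, 0], [0.001, 0, 0.001, 0], [0, 0, 0, 0], [0, 0, 0, 0], [0, 0, 0, 0]],
])

```text
time: 20.13
ee_pos: [0.588, -0.2576, 0.2768]
tcp_rot: [180.0, 0.0, -121.3]
wrist_force: [3.2, 4.4, -2.6]
opening: 0.0195
grasp_force: 78.9
```

```bash
python3 -c "
from h import *
F()"
```

```text
t 20.13 bow rel nose est x,y,z mm [ 9.  -0.   5.8] F x,y,z [-5.42  0.4  -2.57] yaw -121.27 torque [ 1.04 -0.61 -0.1 ]
```

Emit:
play_rows([
  [[0.0005, 0, 0.001, 0], [0.0005, 0, 0.001, 0], [0.0005, 0, 0.001, 0], [0, 0, 0, 0], [0, 0, 0, 0]],
])

```text
time: 20.55
ee_pos: [0.5872, -0.2589, 0.2738]
tcp_rot: [180.0, 0.0, -121.3]
wrist_force: [2.3, 3.6, -2.0]
opening: 0.0195
grasp_force: 78.9
```

```bash
python3 -c "
from h import *
F()"
```

```text
t 20.55 bow rel nose est x,y,z mm [10.5 -0.   2.8] F x,y,z [-4.22  0.1  -2.01] yaw -121.27 torque [ 0.93 -0.65 -0.11]
```

Emit:
play_rows([
  [[0.0005, 0, 0.001, 0], [0.0005, 0, 0.001, 0], [0, 0, 0.001, 0], [0, 0, 0, 0], [0, 0, 0, 0]],
])

```text
time: 20.97
ee_pos: [0.5866, -0.2601, 0.2708]
tcp_rot: [180.0, -0.0, -121.3]
wrist_force: [1.8, 3.3, -3.1]
opening: 0.0192
grasp_force: 78.9
```

```bash
python3 -c "
from h import *
F()"
```

```text
t 20.97 bow rel nose est x,y,z mm [11.8  0.  -0.2] F x,y,z [-3.74 -0.16 -3.13] yaw -121.28 torque [ 0.74 -0.46 -0.05]
```

Inside and pushing the gate's tip. Continuing down.

Emit:
play_rows([
  [[0, 0, 0.001, 0], [0, 0, 0.001, 0], [0, 0, 0.001, 0], [0, 0, 0, 0], [0, 0, 0, 0]],
])

```text
time: 21.38
ee_pos: [0.5865, -0.2603, 0.2675]
tcp_rot: [180.0, -0.0, -121.3]
wrist_force: [0.9, 2.3, -5.3]
opening: 0.0196
grasp_force: 78.6
```

```bash
python3 -c "
from h import *
F()"
```

```text
t 21.38 bow rel nose est x,y,z mm [12.   0.1 -3.5] F x,y,z [-2.38 -0.42 -5.27] yaw -121.29 torque [ 0.6  -0.56  0.05]
```

Emit:
play_rows([
  [[0, 0, 0.001, 0], [0, 0, 0.001, 0], [0, 0, 0.001, 0], [0, 0, 0, 0], [0, 0, 0, 0]],
])

```text
time: 21.8
ee_pos: [0.5865, -0.2603, 0.2651]
tcp_rot: [-180.0, -0.0, -121.3]
wrist_force: [0.0, 1.0, -2.3]
opening: 0.0196
grasp_force: 79.0
```

```bash
python3 -c "
from h import *
F()"
```

```text
t 21.8 bow rel nose est x,y,z mm [12.   0.1 -5.9] F x,y,z [-0.87 -0.5  -2.32] yaw -121.29 torque [-0.01  0.03 -0.  ]
```

Force vanished, so the gate has snapped shut. Lowering on towards the bowl.

Emit:
play_rows([
  [[0, 0, 0.001, 0], [0, 0, 0.001, 0], [0, 0, 0.001, 0], [0, 0, 0, 0], [0, 0, 0, 0]],
])

```text
time: 22.22
ee_pos: [0.5866, -0.2601, 0.2618]
tcp_rot: [180.0, -0.0, -121.3]
wrist_force: [0.0, -0.2, -2.0]
opening: 0.0194
grasp_force: 79.0
```

Emit:
play_rows([
  [[0, 0, 0.001, 0], [0, 0, 0.001, 0], [0, 0, 0.001, 0], [0, 0, 0, 0], [0, 0, 0, 0]],
])

```text
time: 22.63
ee_pos: [0.5866, -0.2601, 0.2588]
tcp_rot: [180.0, -0.0, -121.3]
wrist_force: [0.2, -0.3, -1.7]
opening: 0.0195
grasp_force: 79.0
```

```bash
python3 -c "
from h import *
F()"
```

```text
t 22.63 bow rel nose est x,y,z mm [ 11.8   0.1 -12.2] F x,y,z [ 0.14  0.35 -1.73] yaw -121.28 torque [0.04 0.02 0.01]
```

Emit:
play_rows([
  [[0, 0, 0.001, 0], [0, 0, 0.0005, 0], [0, 0, 0, 0], [0, 0, 0, 0], [0, 0, 0, 0]],
])

```text
time: 23.05
ee_pos: [0.5867, -0.2601, 0.2574]
tcp_rot: [-180.0, 0.0, -121.3]
wrist_force: [0.1, -0.5, -2.0]
opening: 0.0196
grasp_force: 79.0
```

```bash
python3 -c "
from h import *
F()"
```

```text
t 23.05 bow rel nose est x,y,z mm [ 11.8   0.1 -13.6] F x,y,z [ 0.37  0.37 -2.  ] yaw -121.28 torque [ 0.05 -0.02 -0.06]
```

Emit:
play_rows([
  [[0, 0, 0.001, 0], [0, 0, 0.001, 0], [0, 0, 0.001, 0], [0, 0, 0, 0], [0, 0, 0, 0]],
])

```text
time: 23.47
ee_pos: [0.5866, -0.2601, 0.2543]
tcp_rot: [180.0, -0.0, -121.3]
wrist_force: [0.8, 0.4, -0.9]
opening: 0.0195
grasp_force: 79.0
```

```bash
python3 -c "
from h import *
F()"
```

```text
t 23.47 bow rel nose est x,y,z mm [ 11.8   0.1 -16.7] F x,y,z [-0.77  0.45 -0.87] yaw -121.28 torque [ 0.02  0.05 -0.04]
```

Emit:
play_rows([
  [[0, 0, 0, 0], [0, 0, 0, 0], [0, 0, 0, 0], [0, 0, 0, 0], [0, 0, 0, 0]],
], gripper=0.06, squeeze=20)

```text
time: 23.88
ee_pos: [0.5867, -0.2601, 0.2546]
tcp_rot: [-180.0, 0.0, -121.3]
wrist_force: [1.5, 0.2, -0.4]
opening: 0.0602
grasp_force: 0.0
```

Emit:
play_rows([
  [[0, 0, -0.01, 0], [0, 0, -0.02, 0], [0, 0, -0.03, 0], [-0.01, 0, -0.03, 0], [-0.02, 0, -0.02, 0]],
])

```text
time: 24.3
ee_pos: [0.6011, -0.2355, 0.3676]
tcp_rot: [-179.8, 0.0, -121.4]
wrist_force: [1.0, -0.3, 1.7]
opening: 0.0602
grasp_force: 0.0
```

Emit:
play_rows([
  [[-0.03, 0, 0, 0], [-0.03, 0, 0, 0], [-0.02, 0, 0, 0], [0, 0, 0, 0], [0, 0, 0, 0]],
])

```text
time: 24.72
ee_pos: [0.6444, -0.1652, 0.3639]
tcp_rot: [180.0, -0.0, -121.2]
wrist_force: [1.0, -1.2, 0.3]
opening: 0.0601
grasp_force: 0.0
```

```bash
python3 -c "
from h import *
plan(st(-.15,0),.36,58)
import pickle
s=[bot.camera('scene')['img'] for _ in range(1)][0];w=bot.camera('wrist')['img']
cv2.imwrite('pics/r.png',np.hstack([cv2.resize(s[120:260,50:170],(394,460)),cv2.resize(w,(400,300)) if 0 else cv2.resize(w,(400,460))]))"
```

```text
ee [ 0.6444 -0.1652  0.3639] rot [ 1.7997e+02 -2.0000e-02 -1.2117e+02] q [-14.4  32.7  61.3 118.6  -0.  -73.2] t 24.7167
tool shift in present axes [0.0485 0.0246 0.0039] turn -3.1271
```

View pics/r.png

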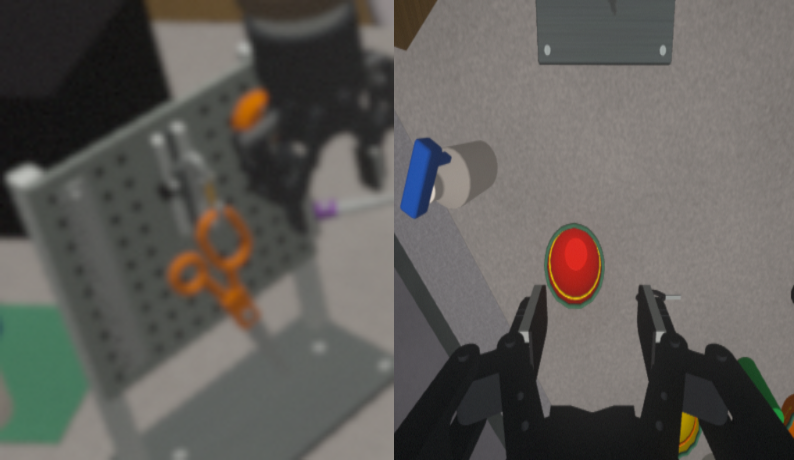

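The shears hang from the hook by the larger bow (about (222,240) in the left half), and the brass gate sits above it. Waiting for the swing to die, tracked by frame differences.

Emit:
play_rows([
  [[0, 0, 0, 0], [0, 0, 0, 0], [0, 0, 0, 0], [0, 0, 0, 0], [0, 0, 0, 0]],
])

```text
time: 25.23
ee_pos: [0.6436, -0.1665, 0.3646]
tcp_rot: [-180.0, 0.0, -121.3]
wrist_force: [-0.3, -0.1, 0.3]
opening: 0.06
grasp_force: 0.0
```

Emit:
play_rows([
  [[0, 0, 0, 0], [0, 0, 0, 0], [0, 0, 0, 0], [0, 0, 0, 0], [0, 0, 0, 0]],
])

```text
time: 25.65
ee_pos: [0.6438, -0.1661, 0.3644]
tcp_rot: [180.0, -0.0, -121.3]
wrist_force: [-0.1, 0.3, -0.5]
opening: 0.0599
grasp_force: 0.0
```

Emit:
play_rows([
  [[0, 0, 0, 0], [0, 0, 0, 0], [0, 0, 0, 0], [0, 0, 0, 0], [0, 0, 0, 0]],
])

```text
time: 26.07
ee_pos: [0.6438, -0.1661, 0.3644]
tcp_rot: [-180.0, -0.0, -121.3]
wrist_force: [0.5, -0.2, -0.1]
opening: 0.06
grasp_force: 0.0
```

Emit:
play_rows([
  [[0, 0, 0, 0], [0, 0, 0, 0], [0, 0, 0, 0], [0, 0, 0, 0], [0, 0, 0, 0]],
])

```text
time: 26.48
ee_pos: [0.6438, -0.1661, 0.3644]
tcp_rot: [180.0, -0.0, -121.3]
wrist_force: [0.4, 0.0, 0.7]
opening: 0.0598
grasp_force: 0.0
```

Emit:
play_rows([
  [[0, 0, 0, 0], [0, 0, 0, 0], [0, 0, 0, 0], [0, 0, 0, 0], [0, 0, 0, 0]],
])

```text
time: 26.9
ee_pos: [0.6438, -0.1661, 0.3644]
tcp_rot: [-180.0, 0.0, -121.3]
wrist_force: [0.3, -0.9, 0.3]
opening: 0.0604
grasp_force: 0.0
```

Emit:
play_rows([
  [[0, 0, 0, 0], [0, 0, 0, 0], [0, 0, 0, 0], [0, 0, 0, 0], [0, 0, 0, 0]],
])

```text
time: 27.32
ee_pos: [0.6438, -0.1661, 0.3644]
tcp_rot: [-180.0, -0.0, -121.3]
wrist_force: [0.7, -0.0, 0.7]
opening: 0.0601
grasp_force: 0.0
```

Emit:
play_rows([
  [[0, 0, 0, 0], [0, 0, 0, 0], [0, 0, 0, 0], [0, 0, 0, 0], [0, 0, 0, 0]],
])

```text
time: 27.73
ee_pos: [0.6438, -0.1661, 0.3644]
tcp_rot: [-180.0, -0.0, -121.3]
wrist_force: [0.0, 0.3, 0.4]
opening: 0.0599
grasp_force: 0.0
```

Emit:
play_rows([
  [[0, 0, 0, 0], [0, 0, 0, 0], [0, 0, 0, 0], [0, 0, 0, 0], [0, 0, 0, 0]],
])

```text
time: 28.15
ee_pos: [0.6438, -0.1661, 0.3644]
tcp_rot: [-180.0, 0.0, -121.3]
wrist_force: [0.5, -0.2, -0.4]
opening: 0.0599
grasp_force: 0.0
```

```bash
cat > m.py <<'E'
from h import *
I=[]
for _ in range(12):
    s=bot.camera('scene')['img']; k=cv2.inRange(cv2.cvtColor(s,cv2.COLOR_BGR2HSV),(5,130,80),(20,255,255))[178:235,95:140]
    v,u=np.nonzero(k); I.append((round(u.mean(),2),round(v.mean(),2)))
print(I,bot.get_obs()['time'])
cv2.imwrite('pics/f.png',cv2.resize(s[120:260,50:170],(600,600),interpolation=cv2.INTER_CUBIC))
E
python3 m.py
```

```text
[(np.float64(19.18), np.float64(21.95)), (np.float64(19.07), np.float64(21.81)), (np.float64(19.12), np.float64(21.78)), (np.float64(19.01), np.float64(21.78)), (np.float64(18.88), np.float64(21.74)), (np.float64(19.07), np.float64(21.8)), (np.float64(19.13), np.float64(21.78)), (np.float64(19.13), np.float64(21.79)), (np.float64(19.15), np.float64(21.81)), (np.float64(19.11), np.float64(21.94)), (np.float64(19.28), np.float64(21.77)), (np.float64(19.23), np.float64(21.81))] 28.75
```

Emit:
play_rows([
  [[0, 0, 0, 0], [0, 0, 0, 0], [0, 0, 0, 0], [0, 0, 0, 0], [0, 0, 0, 0]],
])

```text
time: 29.17
ee_pos: [0.6438, -0.1661, 0.3644]
tcp_rot: [180.0, -0.0, -121.3]
wrist_force: [-0.5, 0.3, 0.4]
opening: 0.06
grasp_force: 0.0
```

Emit:
play_rows([
  [[0, 0, 0, 0], [0, 0, 0, 0], [0, 0, 0, 0], [0, 0, 0, 0], [0, 0, 0, 0]],
])

```text
time: 29.58
ee_pos: [0.6438, -0.1661, 0.3644]
tcp_rot: [180.0, 0.0, -121.3]
wrist_force: [0.2, -0.0, -0.0]
opening: 0.06
grasp_force: 0.0
```

Emit:
play_rows([
  [[0, 0, 0, 0], [0, 0, 0, 0], [0, 0, 0, 0], [0, 0, 0, 0], [0, 0, 0, 0]],
])

```text
time: 30.0
ee_pos: [0.6438, -0.1661, 0.3644]
tcp_rot: [180.0, -0.0, -121.3]
wrist_force: [-0.1, 0.0, 0.8]
opening: 0.0598
grasp_force: 0.0
```

Emit:
play_rows([
  [[0, 0, 0, 0], [0, 0, 0, 0], [0, 0, 0, 0], [0, 0, 0, 0], [0, 0, 0, 0]],
])

```text
time: 30.42
ee_pos: [0.6438, -0.1661, 0.3644]
tcp_rot: [180.0, 0.0, -121.3]
wrist_force: [0.7, 0.1, -1.4]
opening: 0.06
grasp_force: 0.0
```

Emit:
play_rows([
  [[0, 0, 0, 0], [0, 0, 0, 0], [0, 0, 0, 0], [0, 0, 0, 0], [0, 0, 0, 0]],
])

```text
time: 30.83
ee_pos: [0.6438, -0.1661, 0.3644]
tcp_rot: [-180.0, 0.0, -121.3]
wrist_force: [0.9, 0.1, -0.5]
opening: 0.0601
grasp_force: 0.0
```

Emit:
play_rows([
  [[0, 0, 0, 0], [0, 0, 0, 0], [0, 0, 0, 0], [0, 0, 0, 0], [0, 0, 0, 0]],
])

```text
time: 31.25
ee_pos: [0.6438, -0.1661, 0.3644]
tcp_rot: [-180.0, 0.0, -121.3]
wrist_force: [-0.0, 0.1, 0.9]
opening: 0.0597
grasp_force: 0.0
```

Emit:
play_rows([
  [[0, 0, 0, 0], [0, 0, 0, 0], [0, 0, 0, 0], [0, 0, 0, 0], [0, 0, 0, 0]],
])

```text
time: 31.67
ee_pos: [0.6438, -0.1661, 0.3644]
tcp_rot: [-180.0, 0.0, -121.3]
wrist_force: [0.1, -0.4, 0.0]
opening: 0.0602
grasp_force: 0.0
```

Emit:
play_rows([
  [[0, 0, 0, 0], [0, 0, 0, 0], [0, 0, 0, 0], [0, 0, 0, 0], [0, 0, 0, 0]],
])

```text
time: 32.08
ee_pos: [0.6438, -0.1661, 0.3644]
tcp_rot: [180.0, 0.0, -121.3]
wrist_force: [-0.5, 0.6, -0.1]
opening: 0.0601
grasp_force: 0.0
```

```bash
python3 m.py
```

```text
[(np.float64(19.24), np.float64(21.85)), (np.float64(19.07), np.float64(21.96)), (np.float64(19.16), np.float64(21.84)), (np.float64(19.09), np.float64(21.92)), (np.float64(19.08), np.float64(21.88)), (np.float64(19.09), np.float64(21.83)), (np.float64(19.21), np.float64(21.79)), (np.float64(19.15), np.float64(21.78)), (np.float64(19.1), np.float64(21.8)), (np.float64(19.11), np.float64(21.83)), (np.float64(19.12), np.float64(21.84)), (np.float64(19.2), np.float64(21.8))] 32.6833
```

View pics/f.png

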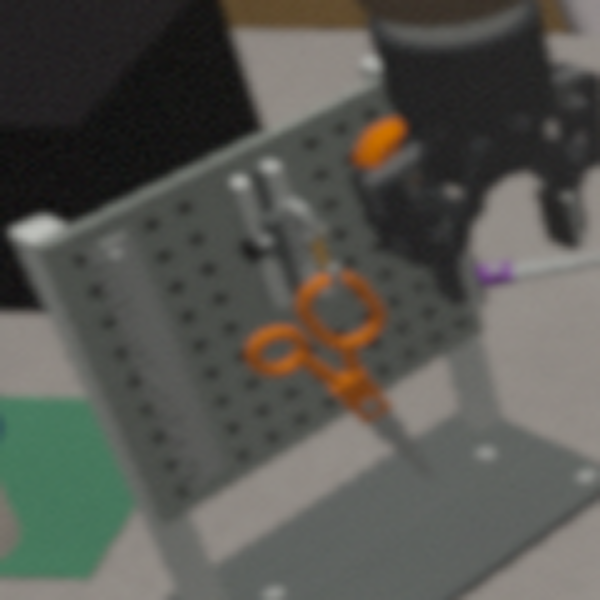

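```bash
python3 -c "
from h import *
import pickle
S=pickle.load(open('c0.pkl','rb'))['scene'];n=np.r_[SX,0]
for nm,u,v in(('tip',435,478),('screw',372,405),('blk top',345,375),('bow top',332,274),('bow L',300,305),('bow R',382,310),('small',270,348)):
    o,d=ray(S,50+u/5,120+v/4.2857); o=o-np.r_[.5207,-.3208,.274]; p=o+d*(.013-o@n)/(d@n); print(nm,'y',round(p[:2]@SY*1e3,1),'z',round(p[2]*1e3,1))
"
```

```text
tip y -32.1 z -230.4
screw y -4.9 z -136.0
blk top y 6.1 z -99.7
bow top y -6.8 z -18.8
bow L y 19.2 z -28.3
bow R y -31.5 z -66.6
small y 46.3 z -47.0
```

```bash
python3 -c "
from h import *
print(bot.job_done())"
```

```text
the job is handed in; nothing more can be done
None
```

I handed in the job at about 33 s: the orange shears hang still, blades down, from the snap hook by their larger bow. The gate's snap shut was felt in the forces, but no close picture confirms it. The judge returned no verdict.

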